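# Trim the machine and hold its key switch on

## Robot

A 7-joint arm with a two-finger parallel gripper is mounted at the origin on the work surface. World frame = base frame: x ahead of the robot, y to its left, z up, the work surface at z = 0. Lengths are in m, angles in rad, forces in N, time in s.
With the tool pointing down it reaches from about 0.4 to 0.85 m from the base axis. Payload 10.4 kg.
Tool frame: the origin (TCP) lies on the centre line of the jaws, within the pads' length; the fingertips stand 17 mm ahead of it and the grasp point (between the pads) lies 2 mm behind it; z points along the fingers, y is the direction in which the jaws open and shut (so a half turn about z gives the same grasp; the last joint's range is limited). The gripper opens to 87 mm and grips with 3 to 60 N. Pads are 19 mm wide; open, the fingers measure 117 mm over their backs; the gripper's body (75 mm by 190 mm) begins 51 mm behind the grasp point.
Start: joints at [1.129, 0.332, -0.065, 1.46, 0.022, 1.35, -0.088], TCP at [0.254, -0.571, 0.24] pointing down, gripper open.
Joint ranges: [-2.6, 2.6], [-0.5, 2.12], [-1.47, 1.34], [0.16, 2.42], [-1.27, 4.41], [0.06, 2.06], [-2.6, 2.6]. Speed limits (rad/s): [2.22, 2.22, 2.79, 2.79, 3.14, 3.14, 3.14].

## Interface

Orientations are given as a unit quaternion [x, y, z, w].
In Python, from bench import r gives the robot as it stands.
- The arm moves only by the tool apply_moves, never from a script. Its argument "commands" is a list of rows, each an object with "rot": the turn, a rotation vector about the world's x, y, z in units of 180 degrees (1.0 is 180 degrees), a list of three; "linear": the shift along the world's x, y, z in units of 0.3 m (1.0 is 0.3 m), a list of three; "grip": the closure, from -1 (fully open) to 1 (shut). A call has 1 to 20 rows; each row is the pose to reach, as a shift and turn from the pose commanded when the call began, turning the shorter way round; what a row does not reach only later rows make up. A row lasts 1/10 s, in which the tool goes at most 50 mm and 8.59 degrees, less where a joint would pass 70% of its speed; a pose out of reach is approached as far as the arm can. A call with a number of a shift or a turn outside -1 to 1 is refused whole. A call with a gripper value outside its range is refused whole. The fingers move at their own pace and stop on an object; "newtons" is the grip in N (left out, the last holds). Time passes only in rows, so rows that repeat a pose let the fingers close. It gives the time, the measured TCP pose, the force and the opening at its end, in the units of the state.
- r.read_state(): the state, without advancing time (a new reading comes with each control period).
- r.camera(name): name is "scene" or "top"; returns a dict with "frame" (400x640x3 uint8, red, green, blue), "mtx" (3x3 intrinsics, pixels), "extrinsics" (4x4, takes a point from world to camera coordinates). Camera axes: x right, y down, z forward; pixel columns grow to the right and rows downward; lengths in m; the calibration is good to about 2 mm. A picture is of the moment at which its call begins. There is no depth.
- r.close_job(): hands the job in, once; it reports no verdict.
Trained networks look in a picture, given as the dict that the camera call returned (one of the last four; its "shot" number tells which), for a name from the list of things; names that differ only in an ending like _2 or _b are one class to them, and where a whole thing is asked for, a point or a joint stands for the part that bears it (a point fixed in the world has none). Each returns a list of dicts, best first, with "p" (0 to 1); they miss things now and then, are a little off and sometimes report something else, mostly with a low value. They report only what shows in the picture. A call takes as long as a camera call. They do not tell look-alikes from the thing itself.
- r.search_frame(thing, picture): "bbox" ([left, top, width, height] in pixels, round what is visible of it).
- r.spot_point(thing, picture): "location" ([column, row] in pixels: a listed point, or the origin of a listed thing).
The state is a dict: "time": time; "joint_positions": joint angles; "joint_vel": joint speeds; "joint_torque": joint torques, N m; "ee_pos": TCP position; "eef_rot": TCP orientation; "ft_force": force on the tool from outside, world axes, zero at the start; "torque": the same for the moment, N m; "width": finger opening in m.
Only numpy, scipy, OpenCV 4.12 (cv2) and the standard library are available. Lean on these libraries where they do the work, as an engineer would, in place of code of your own. Each camera call takes 0.05 s, during which the arm holds its last target. There are 200 camera calls.

## Task

On the embroidery machine's control box, turn the trim knob until the sliding pointer lines up with the set tab. Then take the square-headed key from the wooden block, work it down past the sticky pins until it is fully home in the lock, turn it a quarter turn clockwise and finish while still holding it turned against its spring. Leave the round-headed key and everything else where it stands.

Things in the scene. Friction and masses are not known exactly. Their poses are not given: they have to be found in the camera images.
- console: Control box, fixed: white, 170 mm (x) by 300 mm (y), flat top 70 mm above the table. Origin at the centre of its underside, z up. On top: trim knob at its +y end, key lock at its -y end, pointer and scale between them near its far (+x) edge.
- knob (a joint): Trim knob. Value in rad, 0 to 4, growing clockwise seen from above. Each rad clockwise slides the pointer 15 mm along the box's -y. About 0.04 N m of friction; it stays where it is left.
- knob_grip (a point): On the knob's vertical axis, in its bar grip, 37 mm above the top of the box. The bar is 42 mm long along this point's x, 14 mm thick along its y; its top is 7 mm above this point, and the round flange under it (44 mm across) has its top 23 mm below this point. x turns with the knob; z is up.
- pointer_tip (a point): Tip of the black finger (3 mm wide, 5 mm above the top of the box) of the black sliding pointer on the box. It runs along the box's y axis, moved only by the knob. Axes as the box's.
- set_tab: Small dark steel T-shaped tab fixed on the scale strip just beyond the pointer tip (on its +x side): its stem, 4 mm wide in y and 10 mm high, points at the pointer. Origin at the middle of the stem's underside, on the top of the box; axes as the box's. Lined up: the pointer tip has y = 0 in this frame.
- key: The right key, upright in a slot of the block, head resting on the block's top. Black head: a SQUARE plate 10 mm thick (x), 36 mm wide (y), 36 mm tall (z up). Origin at the middle of the head's underside. Same when turned half round about z. About 50 g.
- key_tip (a point): Tip of the right key's blade, 34 mm under its origin. Under the head come a round neck, 5 mm thick, 8 mm long, then a steel blade 5 mm thick (x) and 16 mm wide (y) from 8 to 20 mm below the head, then a taper to this tip, 3.6 mm thick and 3 mm wide. Axes as the key's.
- round_key: The wrong key, to be left in the block: same size and blade, but its head is a ROUND disc of 36 mm. Which slot holds which key changes.
- key_block: Fixed wooden block, 60 mm (x) by 150 mm (y), 45 mm high, origin at the centre of its underside; two slots, 7 by 18 mm, 38 mm deep, at y = -37 and +37 mm, long side along y.
- lock_mouth (a point): Centre of the key slot at the upper face of the lock's square steel plate (52 mm, 5 mm thick), 72 mm above the table. Slot: 7 mm (x) by 18 mm (y), mouth chamfered 1.5 mm; the key goes straight down, its y along this y, either way round. Fully home the head rests on the plate, key origin at this point. Axes as the box's, not turning with the lock.
- keyway (a point): On the lock's axis, 15 mm below lock_mouth, between two sticky sprung pins in the keyway. The blade meets them with the head about 14 and 8 mm above the plate; they resist with up to about 15 N; a small wiggle (1 mm or 0.05 rad) or a steady push gets past. Only with the head within 3 mm of the plate can the key turn. y: long way of the keyway; turns with the lock.
- lock (a joint): The plug under the plate, turned by the key: 0 rad as the key goes in, growing clockwise seen from above to a stop at 1.57. It springs back to 0 when let go (0.07 N m per rad). The key has about 0.13 rad of play in it and turns that much more than the plug.
- cone_a: Bystander: thread cone, 68 mm base, 122 mm tall. Origin at the centre of its underside.
- cone_b: Bystander: thread cone, 68 mm base, 122 mm tall. Origin at the centre of its underside.
- hoop: Bystander: wooden embroidery hoop lying flat, 124 mm across, 12 mm high. Origin at the centre of its underside.
- can: Bystander: drink can, 66 mm across, 115 mm tall. Origin at the centre of its underside.
- tub: Bystander: small open tub, 72 mm across, 55 mm tall. Origin at the centre of its underside.
- snips: Bystander: thread snips lying flat, 130 mm long, 8 mm high. Origin at the centre of its underside.
- tape: Bystander: tape measure disc, 56 mm across, 20 mm high. Origin at the centre of its underside.
Things that resemble listed ones, but are neither listed nor needed, are in the scene too. What is shaped like the key but white or yellow is not meant.

How it is judged:
By the outcome, as a careful person would: the job done as asked, in the order asked, and still so for the second after the job is handed in, while the arm keeps its last pose, push and grip.
It also fails if it takes over 72 s, if anything falls off the work surface, if the arm or the gripper's body presses on something with over 40 N, if the wrist force passes 120 N, or if a joint passes its speed limit or range.

## Working session

There is one attempt and no reset: what is moved stays moved. The work goes in short steps, Python scripts to look and compute and a tool call to move; the robot and the scene stay as the last step left them, time stands still between calls to the robot, and variables do not carry over. Pictures are saved under pics/ and viewed, about 8 in all and at most 12, crops included, and the job is handed in when it is done.

Besides the shell and the picture viewer there is one more tool, called after "Request:" as name(argument=value, ...), one argument or row to a line, values as JSON. apply_moves: Moves the arm, as the interface text tells. Its arguments: {"type":"object","properties":{"commands":{"type":"array","items":{"type":"object","properties":{"rot":{"type":"array","items":{"type":"number"}},"linear":{"type":"array","items":{"type":"number"}},"grip":{"type":"number"}}}},"newtons":{"type":"number"}},"required":["commands"]}

```bash
ls; mkdir -p pics; cat > h.py <<'E'
from bench import r
import numpy as np, cv2
def shot(n,name=None):
    c=r.camera(n)
    if name: cv2.imwrite(f'pics/{name}.png',cv2.cvtColor(c['frame'],cv2.COLOR_RGB2BGR))
    return c
def back(c,uv,z):
    K=np.array(c['mtx']);E=np.array(c['extrinsics']);R,t=E[:3,:3],E[:3,3]
    d=R.T@np.linalg.solve(K,[uv[0],uv[1],1]);o=-R.T@t
    return o+d*(z-o[2])/d[2]
def proj(c,P):
    K=np.array(c['mtx']);E=np.array(c['extrinsics']);p=K@(E[:3,:3]@np.array(P)+E[:3,3]);return p[:2]/p[2]
def tri(cs,uvs):
    A=[]
    for c,uv in zip(cs,uvs):
        M=np.array(c['mtx'])@np.array(c['extrinsics'])[:3]
        A+= [uv[0]*M[2]-M[0],uv[1]*M[2]-M[1]]
    X=np.linalg.svd(np.array(A))[2][-1];return X[:3]/X[3]
E
python3 - <<'E'
from h import *
a=shot('top','top1');b=shot('scene','scene1')
for c,n in((a,'top'),(b,'scene')):
    E=np.array(c['extrinsics']);print(n,'cam',(-E[:3,:3].T@E[:3,3]).round(3),np.array(c['mtx'])[0,0])
for t in ['console','knob_grip','pointer_tip','set_tab','key','round_key','key_block','lock_mouth','can','tub','cone_a']:
    for c,n in((a,'top'),(b,'scene')):
        print(t,n,[(np.round(d['location'],1).tolist(),round(d['p'],2)) for d in r.spot_point(t,c)[:4]])
s=r.read_state();print({k:np.round(v,3) for k,v in s.items()})
E
```

```text
pics
top cam [ 0.28  -0.034  1.594] 471.1887501582305
scene cam [ 1.12  -0.656  0.901] 435.9942360290442
console top [([289.0, 203.1], 0.86)]
console scene [([345.3, 210.4], 0.86)]
knob_grip top [([257.5, 195.7], 0.47)]
knob_grip scene [([367.1, 172.0], 0.65), ([204.3, 290.5], 0.62)]
pointer_tip top [([280.3, 176.5], 0.55)]
pointer_tip scene [([365.2, 206.0], 0.54)]
set_tab top []
set_tab scene [([362.2, 209.2], 0.43), ([345.9, 214.6], 0.18)]
key top [([432.5, 244.6], 0.67), ([353.1, 197.1], 0.46), ([407.1, 202.8], 0.37)]
key scene [([177.4, 276.9], 0.8), ([232.8, 276.5], 0.76), ([295.3, 254.1], 0.6), ([440.9, 183.9], 0.38)]
round_key top [([426.7, 209.9], 0.4)]
round_key scene [([202.9, 289.7], 0.62), ([220.8, 294.7], 0.25)]
key_block top [([413.8, 208.7], 0.55), ([287.0, 201.4], 0.26)]
key_block scene [([223.6, 295.3], 0.67)]
lock_mouth top [([311.2, 205.8], 0.79)]
lock_mouth scene [([318.9, 172.9], 0.71), ([313.8, 204.5], 0.68)]
can top [([194.2, 168.6], 0.59)]
can scene [([440.0, 180.9], 0.79), ([367.1, 169.4], 0.47), ([210.8, 230.9], 0.28)]
tub top [([375.3, 151.4], 0.82), ([413.9, 210.8], 0.68)]
tub scene [([316.7, 313.1], 0.87)]
cone_a top [([438.9, 177.0], 0.73), ([343.2, 138.9], 0.56)]
cone_a scene [([221.6, 351.9], 0.9), ([363.4, 296.0], 0.59)]
{'time': np.float64(1.2), 'joint_positions': array([ 1.129,  0.332, -0.065,  1.46 ,  0.022,  1.35 , -0.089]), 'joint_vel': array([ 0.   , -0.   , -0.   , -0.002, -0.   ,  0.   , -0.001]), 'joint_torque': array([-1.0000e-03, -6.2304e+01,  2.4000e-02, -3.9011e+01, -6.1000e-02,
        3.2000e-02, -0.0000e+00]), 'ee_pos': array([ 0.254, -0.571,  0.24 ]), 'eef_rot': array([0.978, 0.208, 0.   , 0.   ]), 'ft_force': array([-0.387, -0.557, -0.454]), 'torque': array([ 0.039,  0.012, -0.003]), 'width': np.float64(0.087)}
```

```bash
python3 - <<'E'
import cv2,numpy as np
t=cv2.imread('pics/top1.png')[100:290,160:480];cv2.imwrite('pics/v1.png',cv2.resize(t,(800,475),interpolation=2))
t=cv2.imread('pics/scene1.png')[120:380,130:480];cv2.imwrite('pics/v2.png',cv2.resize(t,(800,594),interpolation=2))
E
```

```text
(no output)
```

View pics/v1.png

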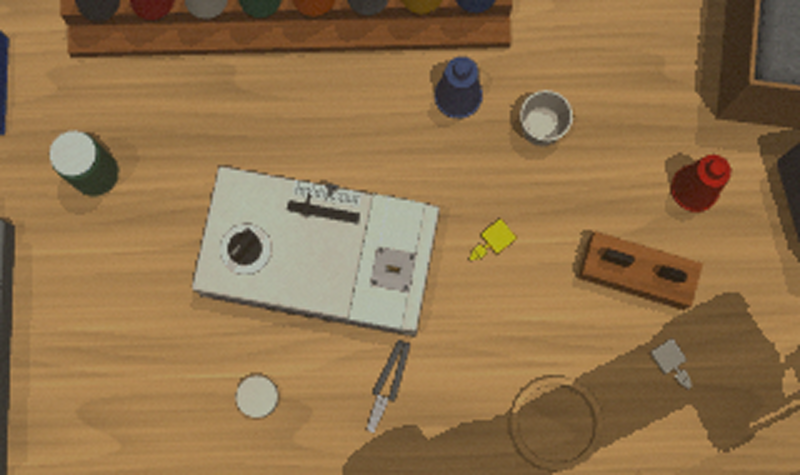

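View pics/v2.png

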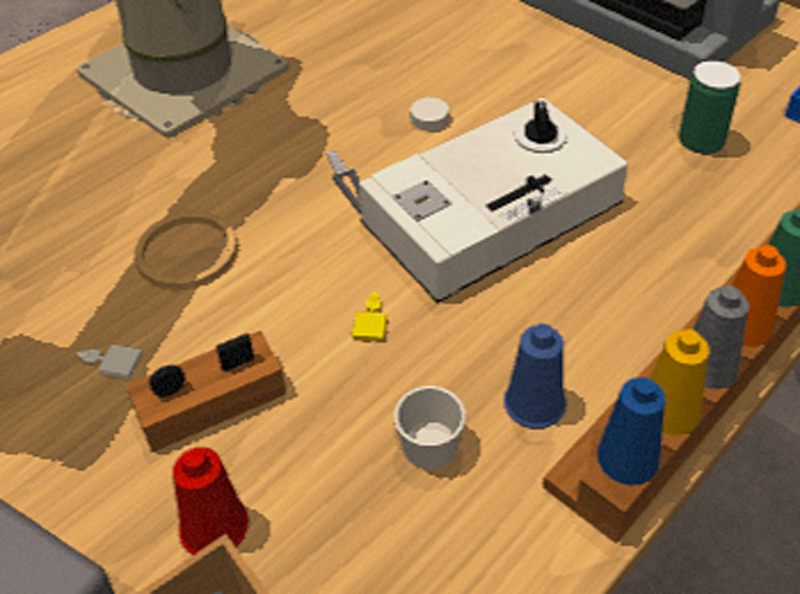

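v1 (top): console, with the knob at px (258,197), lock (318,207) and pointer/tab around (290,178); block at (415,208) with two black keys at (407,203) and (428,209). v2 (scene): the black SQUARE head is at scene px ~(233,274), in the slot nearer the console. The black ROUND one is at (203,287). The yellow one (292,258) and the grey-white one (183,278) lie on the table and are decoys.

```bash
cat >> h.py <<'E'
from scipy.optimize import minimize
def box(p,sx,sy,z0,z1):
    x,y,a=p;R=np.array([[np.cos(a),-np.sin(a)],[np.sin(a),np.cos(a)]])
    return [[*(R@[i*sx/2,j*sy/2]+[x,y]),z] for i in(-1,1) for j in(-1,1) for z in(z0,z1)]
def hullmask(c,pts,S=8,roi=None):
    uv=np.array([proj(c,q) for q in pts]);uv=(uv-roi[:2]+.5)*S
    m=np.zeros((roi[3]*S,roi[2]*S),np.uint8)
    cv2.fillConvexPoly(m,cv2.convexHull((uv*16).round().astype(np.int32)),1,shift=4)
    return cv2.resize(m.astype(np.float32),(roi[2],roi[3]),interpolation=cv2.INTER_AREA)
def fit(views,p0,dims,steps=(.01,.01,.05)):
    # views: (cam, roi, target mask float)
    f=lambda p:sum(((hullmask(c,box(p,*dims),8,roi)-m)**2).sum() for c,roi,m in views)
    s=np.array([[0,0,0],[steps[0],0,0],[0,steps[1],0],[0,0,steps[2]]])+p0
    for _ in range(2):
        o=minimize(f,s[0] if _==0 else o.x,method='Nelder-Mead',options=dict(initial_simplex=s if _==0 else None,xatol=1e-5,fatol=.01))
    return o.x,o.fun
def whitemask(c,roi):
    u,v,w,h=roi;im=c['frame'][v:v+h,u:u+w].astype(int)
    m=((im.max(2)-im.min(2))<40)&(im.max(2)>75);m=m.astype(np.uint8)
    n,l,st,_=cv2.connectedComponentsWithStats(m);k=1+st[1:,4].argmax();m=(l==k).astype(np.uint8)
    cs,_=cv2.findContours(m,0,1);o=np.zeros_like(m);cv2.drawContours(o,cs,-1,1,-1);return o.astype(np.float32)
def darkmask(c,roi,th=45):
    u,v,w,h=roi;im=c['frame'][v:v+h,u:u+w].astype(int);m=(im.max(2)<th).astype(np.uint8)
    n,l,st,_=cv2.connectedComponentsWithStats(m);k=1+st[1:,4].argmax();return (l==k).astype(np.float32)
E
python3 - <<'E'
from h import *
a=shot('top');b=shot('scene')
np.savez('cams.npz',a=a['frame'],b=b['frame'])
ra=[230,160,110,80];rb=[280,155,130,100]
ma,mb=whitemask(a,ra),whitemask(b,rb)
p0=np.array([.385,.05,-.17])
# init from top centre
p0[:2]=back(a,[286,201],.07)[:2]
for vs in ([(a,ra,ma)],[(b,rb,mb)],[(a,ra,ma),(b,rb,mb)]):
    print('console',fit(vs,p0,(.17,.3,0,.07)),[m.sum() for _,_,m in vs])
# keys
ka=[396,194,22,18];kb=[222,263,22,22]
da,db=darkmask(a,ka,60),darkmask(b,kb,60)
print(da.sum(),db.sum())
print(a['frame'][194:212,396:418].max(2)); print(b['frame'][263:285,222:244].max(2))
p0=np.array([*back(a,[406.8,202.8],.063)[:2],-.2]);print(p0)
for vs in ([(a,ka,da)],[(b,kb,db)],[(a,ka,da),(b,kb,db)]):
    print('key',fit(vs,p0,(.01,.036,.045,.081)))
out=[]
for c,roi in((b,[285,165,110,80]),(b,[185,255,80,65])):
    u,v,w,h=roi;out.append(cv2.resize(c['frame'][v:v+h,u:u+w],None,fx=7,fy=7,interpolation=2))
cv2.imwrite('pics/v3.png',cv2.cvtColor(out[0],cv2.COLOR_RGB2BGR));cv2.imwrite('pics/v4.png',cv2.cvtColor(out[1],cv2.COLOR_RGB2BGR))
E
```

```text
console (array([ 0.54556308,  0.0805639 , -0.20810346]), np.float64(95.25537109375)) [np.float32(4772.0)]
console (array([ 0.54643937,  0.08253443, -0.20067922]), np.float64(446.008056640625)) [np.float32(5753.0)]
console (array([ 0.54573035,  0.08086474, -0.21111638]), np.float64(548.117431640625)) [np.float32(4772.0), np.float32(5753.0)]
51.0 170.0
[[ 73 119 135 138 138 136 138 143 142 147 158 161 159 159 154 160 158 160
  158 155 161 159]
 [ 67 138 138 138 139 141 141 137 140 138 138 132 161 167 165 166 163 167
  165 164 164 162]
 [ 85 143 143 139 141 138 136 139 138 139 137 137 137 138 140 145 155 158
  158 160 160 159]
 [123 146 149 145 142 140 143 141 138 136 139 143 140 140 139 139 136 130
  142 152 154 167]
 [119 141 142 144 140 143 144 142 140 140 139 142 140 141 140 140 140 141
  140 138 141 130]
 [122 124 129 129  91  92  93  80 113 145 143 140 141 140 140 137 138 139
  136 141 143 143]
 [125 128 122  84  84  85  61  51  51  58  62 112 134 144 142 141 140 140
  141 141 140 140]
 [128 126 126  89  85  71  41  56  54  51  53  59  51  59 110 130 145 144
  143 140 144 141]
 [1
[... 2549 characters left out ...]
0  19  36  69  84  84  85  85  83
  153 188 185 183]
 [168 181 176 169 126  45  14  21  28  34  76  87  86  83  84 141 170 177
  186 178 179 175]
 [168 166 167 164 158 117  53  69  81  85  88  88  89  87 143 182 186 181
  182 178 173 175]
 [162 161 162 152 149 148 146 146 147 108  79 146 170 181 185 181 176 178
  175 176 174 179]
 [161 166 159 158 147 142 142 146 151 170 183 185 186 178 176 176 173 174
  177 174 173 177]]
[ 0.52288359 -0.31636717 -0.2       ]
key (array([ 0.5233857 , -0.3150111 , -0.27209227]), np.float64(7.9365234375))
key (array([ 0.52658244, -0.31577629, -0.20874222]), np.float64(27.842529296875))
key (array([ 0.52496255, -0.31526474, -0.20514782]), np.float64(42.765625))
```

View pics/v3.png

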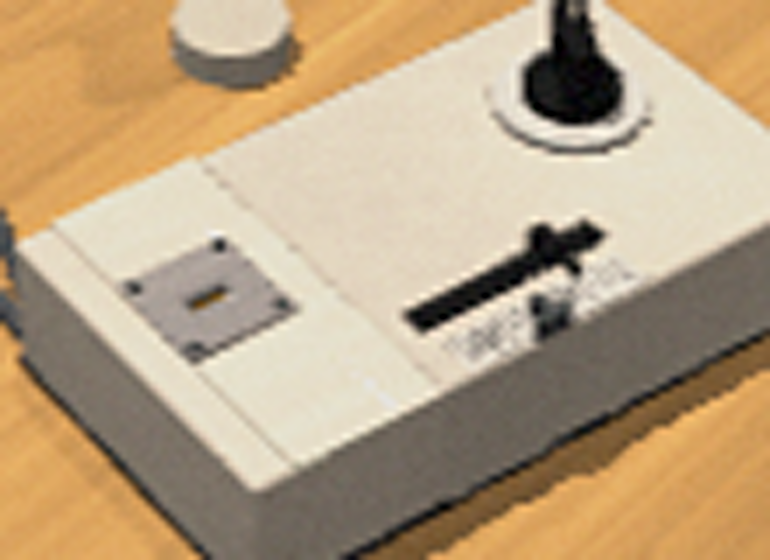

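View pics/v4.png

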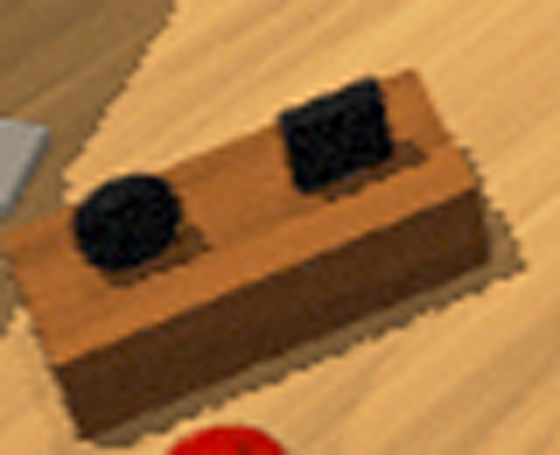

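v3: lock slot at scene px (314.3,207.0), pointer finger ~(367,203) and T-tab ~(363,210). v4 confirms that the square head is at (233,274), in the slot at the console end, and that the round one is at (203,287). Next I'll rectify onto the box top to measure.

```bash
cat >> h.py <<'E'
def rect(c,p,x0,x1,y0,y1,z,s=4000):
    # image rows: box x from x1 (top) to x0 ; cols: box y from y1 (left) to y0
    a=p[2];R=np.array([[np.cos(a),-np.sin(a)],[np.sin(a),np.cos(a)]])
    W,H=int((y1-y0)*s),int((x1-x0)*s)
    src=np.float32([proj(c,[*(R@q+p[:2]),z]) for q in ([x1,y1],[x1,y0],[x0,y0],[x0,y1])])
    M=cv2.getPerspectiveTransform(np.float32([[0,0],[W,0],[W,H],[0,H]]),src)
    return cv2.warpPerspective(c['frame'],M,(W,H),flags=cv2.INTER_CUBIC|cv2.WARP_INVERSE_MAP)
E
python3 - <<'E'
from h import *
a=shot('top');b=shot('scene')
p=np.array([.5459,.0812,-.208])
G=tri([a,b],[[257.5,195.7],[367.1,172.0]]);print('knob tri',G, 'top@.107',back(a,[257.5,195.7],.107),'scene@.107',back(b,[367.1,172.0],.107))
L=tri([a,b],[[311.2,205.8],[313.8,204.5]]);print('lock',L,back(b,[314.3,207.0],.072))
R=np.array([[np.cos(p[2]),-np.sin(p[2])],[np.sin(p[2]),np.cos(p[2])]])
for n,q in(('knob top',back(a,[257.5,195.7],.107)),('knob scene',back(b,[367.1,172.0],.107)),('lock scene',back(b,[314.3,207.0],.072))): print(n,'in box',R.T@(q[:2]-p[:2]))
A=rect(b,p,.02,.09,-.06,.04,.075);A=cv2.resize(A,(400,280))
B=rect(b,p,-.09,.09,-.16,.16,.07,1250)       # 400x225
C=rect(a,p,-.05,.05,.04,.14,.114,2800)        # 280x280
D=rect(b,p,-.05,.05,.04,.14,.114,2800)
L=rect(b,p,-.04,.04,-.14,-.06,.072,2800)
def grid(I,x0,x1,y0,y1,st):
    h,w=I.shape[:2];I=I.copy()
    for x in np.arange(np.ceil(x0/st)*st,x1,st): v=int((x1-x)/(x1-x0)*h); I[v]=[255,0,0] if abs(x)<1e-6 else [0,160,0]
    for y in np.arange(np.ceil(y0/st)*st,y1,st): u=int((y1-y)/(y1-y0)*w); I[:,u]=[255,0,0] if abs(y)<1e-6 else [0,160,0]
    return I
o=np.zeros((600,800,3),np.uint8)
o[:280,:400]=grid(A,.02,.09,-.06,.04,.01);o[:225,400:]=grid(B,-.09,.09,-.16,.16,.05)
o[290:570,:280]=C
o[290:570,290:570]=D
o[290:514,574:798]=grid(L,-.04,.04,-.14,-.06,.01)
cv2.imwrite('pics/v5.png',o[:,:,::-1])
E
```

```text
knob tri [0.55129006 0.17036006 0.10130038] top@.107 [0.54962854 0.16897999 0.107     ] scene@.107 [0.55587607 0.16536244 0.107     ]
lock [ 0.51434236 -0.00661126  0.07215645] [ 0.51803937 -0.01923695  0.072     ]
knob top in box [-0.01447869  0.08665792]
knob scene in box [-0.00761879  0.08440849]
lock scene in box [-0.00651955 -0.10402544]Traceback (most recent call last):
  File "<stdin>", line 19, in <module>
  File "<stdin>", line 15, in grid
IndexError: index 280 is out of bounds for axis 0 with size 280
```

```bash
cat >> h.py <<'E'
def grid(I,x0,x1,y0,y1,st):
    h,w=I.shape[:2];I=I.copy()
    for x in np.arange(np.ceil(x0/st)*st,x1,st): v=min(h-1,int((x1-x)/(x1-x0)*h)); I[v]=[255,0,0] if abs(x)<1e-6 else [0,160,0]
    for y in np.arange(np.ceil(y0/st)*st,y1,st): u=min(w-1,int((y1-y)/(y1-y0)*w)); I[:,u]=[255,0,0] if abs(y)<1e-6 else [0,160,0]
    return I
E
python3 - <<'E'
from h import *
a=shot('top');b=shot('scene')
p=np.array([.5459,.0812,-.208])
A=rect(b,p,.02,.09,-.06,.04,.075)
B=rect(b,p,-.09,.09,-.16,.16,.07,1250)
C=rect(a,p,-.05,.05,.04,.14,.114,2800)
D=rect(b,p,-.05,.05,.04,.14,.114,2800)
L=rect(b,p,-.04,.04,-.14,-.06,.072,2800)
o=np.zeros((600,800,3),np.uint8)
def put(I,v,u): o[v:v+I.shape[0],u:u+I.shape[1]]=I
put(grid(A,.02,.09,-.06,.04,.01),0,0);put(grid(B,-.09,.09,-.16,.16,.05)[:, :400],0,400)
put(grid(C,-.05,.05,.04,.14,.05),290,0);put(grid(D,-.05,.05,.04,.14,.05),290,285);put(grid(L,-.04,.04,-.14,-.06,.01),290,570)
cv2.imwrite('pics/v5.png',o[:,:,::-1])
E
```

```text
(no output)
```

View pics/v5.png

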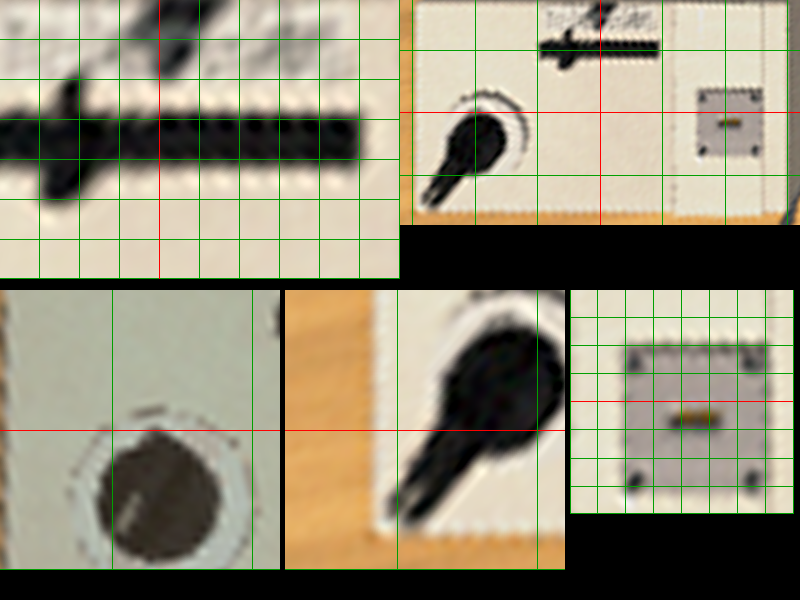

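v5 (rectified to the box): the pointer finger is at box y ≈ +22 mm, the tab stem lower end at about -4 mm (smeared by height), and the lock slot at box (-6,-105) mm. The knob bar leans towards the camera, so its angle needs a fit.

```bash
python3 - <<'E'
from h import *
a=shot('top');b=shot('scene')
# top-face only fits, per camera
def bright(c,roi,th):
    u,v,w,h=roi;im=c['frame'][v:v+h,u:u+w].astype(int);m=((im.max(2)-im.min(2))<55)&(im.min(2)>th)
    m=m.astype(np.uint8);n,l,st,_=cv2.connectedComponentsWithStats(m);k=1+st[1:,4].argmax();m=(l==k).astype(np.uint8)
    m=cv2.morphologyEx(m,3,np.ones((1,1),np.uint8));cs,_=cv2.findContours(m,0,1);o=np.zeros_like(m);cv2.drawContours(o,[cv2.convexHull(max(cs,key=len))],-1,1,-1);return o.astype(np.float32)
ra=[230,160,110,80];rb=[280,155,130,100]
print(a['frame'][200,230:245].tolist(),b['frame'][225,300:312].tolist(), b['frame'][235,320:330].tolist())
ma,mb=bright(a,ra,110),bright(b,rb,140)
P={}
for n,v in(('top',(a,ra,ma)),('scene',(b,rb,mb))):
    P[n],e=fit([v],np.array([.5459,.0812,-.208]),(.17,.3,.0699,.07));print(n,P[n],e,v[2].sum())
# knob
def circ(x,y,z,rr): return [[x+rr*np.cos(t),y+rr*np.sin(t),z] for t in np.linspace(0,6.28,24)]
ka=[240,178,36,36];kb=[345,150,44,46]
def dm(c,roi,th):
    u,v,w,h=roi;im=c['frame'][v:v+h,u:u+w].astype(int);return np.clip((th-im.max(2))/40+.5,0,1)
da,db=dm(a,ka,85),dm(b,kb,90)
def f(q,cs):
    e=0
    for c,roi,m in cs:
        x,y,t=q[:3]
        mm=np.maximum(hullmask(c,circ(x,y,.0725,.022)+circ(x,y,.084,.022),8,roi),hullmask(c,box([x,y,t],.042,.014,.084,.114),8,roi))
        e+=((mm-m)**2).sum()
    return e
for nm,cs in(('top',[(a,ka,da)]),('scene',[(b,kb,db)]),('both',[(a,ka,da),(b,kb,db)])):
    res=[]
    for t in np.arange(0,3.14,.3):
        o=minimize(f,[.552,.167,t],args=(cs,),method='Nelder-Mead',options=dict(initial_simplex=np.array([[.552,.167,t],[.56,.167,t],[.552,.175,t],[.552,.167,t+.2]]),xatol=1e-4,fatol=.05))
        res.append((o.fun,*o.x))
    res.sort();print(nm,np.round(res[:3],4).tolist())
def enh(c,roi,k):
    u,v,w,h=roi;I=c['frame'][v:v+h,u:u+w].astype(float);I=np.clip(I*2.2,0,255).astype(np.uint8);return cv2.resize(I,None,fx=k,fy=k,interpolation=2)
A=enh(a,ka,11);B=enh(b,kb,9);o=np.zeros((420,800,3),np.uint8);o[:A.shape[0],:A.shape[1]]=A;o[:B.shape[0],400:400+B.shape[1]]=B
cv2.imwrite('pics/v6.png',o[:,:,::-1])
E
```

```text
[[162, 123, 78], [159, 122, 74], [158, 124, 78], [159, 123, 75], [162, 126, 82], [161, 125, 79], [158, 122, 77], [159, 123, 74], [159, 121, 74], [160, 126, 82], [166, 160, 141], [176, 174, 156], [181, 178, 159], [176, 177, 155], [176, 175, 157]] [[125, 113, 101], [121, 112, 98], [120, 111, 97], [127, 118, 108], [128, 119, 109], [125, 115, 100], [122, 114, 102], [124, 113, 101], [123, 112, 103], [122, 113, 101], [120, 111, 99], [176, 161, 144]] [[122, 111, 100], [134, 122, 112], [124, 111, 101], [106, 100, 90], [109, 100, 89], [111, 102, 92], [112, 104, 95], [113, 103, 93], [115, 107, 95], [112, 102, 92]]
top [ 0.54482967  0.0804825  -0.2060213 ] 38.926025390625 4711.0
scene [ 0.54963431  0.07996726 -0.21454179] 30.31787109375 4246.0
top [[14.2325, 0.545, 0.1733, 2.2784], [14.3332, 0.5447, 0.1734, 2.3069], [14.4524, 0.5448, 0.1734, -0.832]]
scene [[34.7078, 0.5463, 0.1745, 2.2749], [34.7085, 0.5461, 0.1742, 2.2606], [34.7189, 0.5463, 0.1746, 2.2812]]
both [[51.7417, 0.5458, 0.174, -0.8979], [51.7743, 0.5458, 0.174, 2.2432], [51.7823, 0.5458, 0.174, 2.2385]]
```

View pics/v6.png

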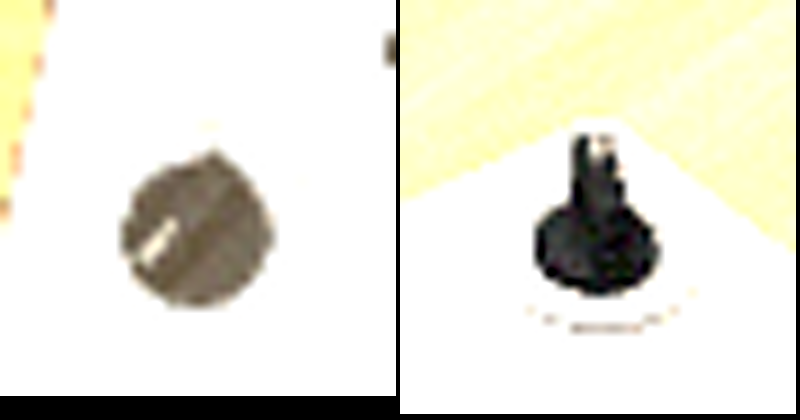

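v6: the bar with its white index line runs at about 2.26 rad azimuth in world. The knob centre is about (0.5457, 0.174) from both cameras. Now I'll move above the knob.

Request:
apply_moves(
  commands=[
    {"linear": [0.32,0.83,-0.03],"rot": [0,0,0.195],"grip": -0.3},
    {"linear": [0.32,0.83,-0.03],"rot": [0,0,0.195],"grip": -0.3},
    {"linear": [0.32,0.83,-0.03],"rot": [0,0,0.195],"grip": -0.3},
    {"linear": [0.32,0.83,-0.03],"rot": [0,0,0.195],"grip": -0.3},
    {"linear": [0.32,0.83,-0.03],"rot": [0,0,0.195],"grip": -0.3},
    {"linear": [0.32,0.83,-0.03],"rot": [0,0,0.195],"grip": -0.3},
  ],
  newtons=25,
)

```text
time: 2.2
ee_pos: [0.3522, -0.3174, 0.2309]
eef_rot: [0.868, 0.496, 0.0, 0.0]
ft_force: [-0.5, 0.1, 0.1]
width: 0.0576
```

Request:
apply_moves(
  commands=[
    {"linear": [0.32,0.83,-0.03],"rot": [0,0,0.195],"grip": -0.3},
    {"linear": [0.32,0.83,-0.03],"rot": [0,0,0.195],"grip": -0.3},
    {"linear": [0.32,0.83,-0.03],"rot": [0,0,0.195],"grip": -0.3},
    {"linear": [0.32,0.83,-0.03],"rot": [0,0,0.195],"grip": -0.3},
    {"linear": [0.32,0.83,-0.03],"rot": [0,0,0.195],"grip": -0.3},
    {"linear": [0.32,0.83,-0.03],"rot": [0,0,0.195],"grip": -0.3},
  ],
)

```text
time: 2.8
ee_pos: [0.4474, -0.0678, 0.222]
eef_rot: [0.678, 0.735, 0.001, 0.0]
ft_force: [0.5, -0.1, 1.0]
width: 0.0567
```

Request:
apply_moves(
  commands=[
    {"linear": [0.328,0.806,-0.1],"rot": [0,0,0.194],"grip": -0.3},
    {"linear": [0.328,0.806,-0.1],"rot": [0,0,0.194],"grip": -0.3},
    {"linear": [0.328,0.806,-0.1],"rot": [0,0,0.194],"grip": -0.3},
    {"linear": [0.328,0.806,-0.1],"rot": [0,0,0.194],"grip": -0.3},
    {"linear": [0.328,0.806,-0.1],"rot": [0,0,0.194],"grip": -0.3},
    {"linear": [0.328,0.806,-0.1],"rot": [0,0,0.194],"grip": -0.3},
    {"linear": [0.328,0.806,-0.1],"rot": [0,0,0.194],"grip": -0.3},
    {"linear": [0.328,0.806,-0.1],"rot": [0,0,0.194],"grip": -0.3},
  ],
)

```text
time: 3.6
ee_pos: [0.5446, 0.1677, 0.1915]
eef_rot: [0.43, 0.903, -0.0, 0.0]
ft_force: [-0.5, -0.5, -0.6]
width: 0.057
```

Request:
apply_moves(
  commands=[
    {"linear": [0.003,0.018,-0.1],"rot": [0,0,0],"grip": -0.3},
    {"linear": [0.003,0.018,-0.2],"rot": [0,0,0],"grip": -0.3},
    {"linear": [0.003,0.018,-0.287],"rot": [0,0,0],"grip": -0.3},
    {"linear": [0.003,0.018,-0.287],"rot": [0,0,0],"grip": -0.3},
    {"linear": [0.003,0.018,-0.287],"rot": [0,0,0],"grip": 0.3},
    {"linear": [0.003,0.018,-0.287],"rot": [0,0,0],"grip": 0.5},
    {"linear": [0.003,0.018,-0.287],"rot": [0,0,0],"grip": 0.6},
    {"linear": [0.003,0.018,-0.287],"rot": [0,0,0],"grip": 1},
    {"linear": [0.003,0.018,-0.287],"rot": [0,0,0],"grip": 1},
    {"linear": [0.003,0.018,-0.287],"rot": [0,0,0],"grip": 1},
    {"linear": [0.003,0.018,-0.287],"rot": [0,0,0],"grip": 1},
  ],
  newtons=20,
)

```text
time: 4.7
ee_pos: [0.5464, 0.1746, 0.1059]
eef_rot: [0.43, 0.903, 0.001, 0.001]
ft_force: [4.2, 1.2, -0.1]
width: 0.0139
```

```bash
python3 - <<'E'
from h import *
s=r.read_state();print({k:np.round(s[k],4).tolist() for k in('time','joint_positions','ee_pos','eef_rot','ft_force','torque','width')})
E
```

```text
{'time': 4.7, 'joint_positions': [0.2404, 0.4419, -0.7726, 1.7238, 0.3395, 1.1123, 0.0466], 'ee_pos': [0.5464, 0.1746, 0.1059], 'eef_rot': [0.4296, 0.903, 0.0009, 0.0008], 'ft_force': [4.2095, 1.2331, -0.1492], 'torque': [0.3077, -1.1846, -0.0258], 'width': 0.0139}
```

Request:
apply_moves(
  commands=[
    {"linear": [0.002,0.001,0],"rot": [0,0,-0.04],"grip": 1},
    {"linear": [0.002,0.001,0],"rot": [0,0,-0.08],"grip": 1},
    {"linear": [0.002,0.001,0],"rot": [0,0,-0.12],"grip": 1},
    {"linear": [0.002,0.001,0],"rot": [0,0,-0.16],"grip": 1},
    {"linear": [0.002,0.001,0],"rot": [0,0,-0.2],"grip": 1},
    {"linear": [0.002,0.001,0],"rot": [0,0,-0.24],"grip": 1},
    {"linear": [0.002,0.001,0],"rot": [0,0,-0.28],"grip": 1},
    {"linear": [0.002,0.001,0],"rot": [0,0,-0.32],"grip": 1},
    {"linear": [0.002,0.001,0],"rot": [0,0,-0.36],"grip": 1},
    {"linear": [0.002,0.001,0],"rot": [0,0,-0.4],"grip": 1},
    {"linear": [0.002,0.001,0],"rot": [0,0,-0.44],"grip": 1},
    {"linear": [0.002,0.001,0],"rot": [0,0,-0.48],"grip": 1},
    {"linear": [0.002,0.001,0],"rot": [0,0,-0.52],"grip": 1},
    {"linear": [0.002,0.001,0],"rot": [0,0,-0.56],"grip": 1},
    {"linear": [0.002,0.001,0],"rot": [0,0,-0.56],"grip": 1},
    {"linear": [0.002,0.001,0],"rot": [0,0,-0.56],"grip": 1},
  ],
)

```text
time: 6.3
ee_pos: [0.5472, 0.1744, 0.1059]
eef_rot: [0.97, 0.244, 0.001, 0.0]
ft_force: [5.7, -0.4, -1.0]
width: 0.0142
```

```bash
python3 - <<'E'
from h import *
s=r.read_state();print({k:np.round(s[k],4).tolist() for k in('time','joint_positions','ee_pos','eef_rot','ft_force','torque','width')})
b=shot('scene','scene2');p=np.array([.5496,.0800,-.2145])
A=rect(b,p,.02,.09,-.06,.04,.075)
I=b['frame'][185:225,335:395];I=cv2.resize(I,None,fx=7,fy=7,interpolation=2)
o=np.zeros((570,420,3),np.uint8);o[:280,:400]=grid(A,.02,.09,-.06,.04,.01);o[285:285+280]=I
cv2.imwrite('pics/v7.png',o[:,:,::-1])
E
```

```text
{'time': 6.3, 'joint_positions': [0.0012, 0.3726, -0.4679, 1.7343, 0.1885, 1.0769, -1.6058], 'ee_pos': [0.5472, 0.1744, 0.1059], 'eef_rot': [0.9697, 0.2443, 0.0012, 0.0002], 'ft_force': [5.6778, -0.4043, -0.9966], 'torque': [0.0008, -1.1753, -0.0621], 'width': 0.0142}Traceback (most recent call last):
  File "<stdin>", line 6, in <module>
ValueError: could not broadcast input array from shape (279,400,3) into shape (280,400,3)
```

```bash
python3 - <<'E'
from h import *
b=shot('scene');p=np.array([.5496,.0800,-.2145])
A=rect(b,p,.02,.09,-.06,.04,.075)[:279]
I=b['frame'][185:225,335:395];I=cv2.resize(I,None,fx=7,fy=7,interpolation=2)
o=np.zeros((570,420,3),np.uint8);o[:279,:400]=grid(A,.02,.09,-.06,.04,.01);o[285:285+280]=I
cv2.imwrite('pics/v7.png',o[:,:,::-1])
E
```

```text
(no output)
```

View pics/v7.png

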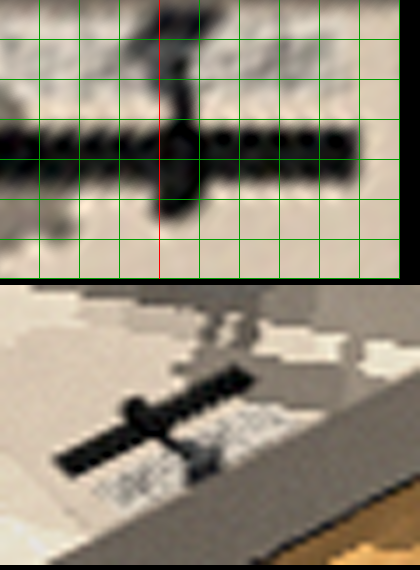

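```bash
python3 - <<'E'
from h import *
b=shot('scene');a=shot('top');Z=np.load('cams.npz');p=np.array([.5496,.0800,-.2145]);pa=np.array([.5448,.0805,-.2060])
b0=dict(b,frame=Z['b']);a0=dict(a,frame=Z['a'])
x0,x1,y0,y1=.045,.09,-.030,.015
T=lambda c,q,z:rect(c,q,x0,x1,y0,y1,z,8000)
I=[T(b0,p,.08),T(b,p,.075),T(a0,pa,.08),T(a,pa,.075)]
def prof(I,xa,xb):
    g=I.max(2).astype(float);g=g[int((x1-xb)*8000):int((x1-xa)*8000)].mean(0);return g
for n,im in zip(('tab scene','finger scene','tab top','finger top'),I):
    for xa in np.arange(.060,.084,.003):
        g=prof(im,xa,xa+.003);bg=np.percentile(g,75);w=np.clip(bg-40-g,0,None);ys=y1-(np.arange(len(g))+.5)/8000
        m=abs(ys+.0055)<.012;w=w*m
        print(n,round(xa,3),'c=%.4f min@%.4f depth %.0f w=%.1fmm'%((w*ys).sum()/max(w.sum(),1e-9),ys[g.argmin()],bg-g.min(),(w>w.max()/2).sum()/8))
o=np.zeros((600,720,3),np.uint8)
for k,im in enumerate(I):
    im=cv2.resize(grid(im[:360,:360],x0,x1,y0,y1,.005),(298,298));o[(k//2)*300:(k//2)*300+298,(k%2)*300:(k%2)*300+298]=im
cv2.imwrite('pics/v8.png',o[:,:600,::-1])
E
```

```text
tab scene 0.06 c=-0.0093 min@-0.0116 depth 45 w=1.4mm
tab scene 0.063 c=0.0000 min@0.0149 depth 51 w=0.0mm
tab scene 0.066 c=0.0000 min@0.0149 depth 71 w=0.0mm
tab scene 0.069 c=-0.0042 min@-0.0042 depth 114 w=5.1mm
tab scene 0.072 c=-0.0050 min@-0.0053 depth 146 w=6.8mm
tab scene 0.075 c=-0.0063 min@-0.0078 depth 180 w=7.5mm
tab scene 0.078 c=-0.0044 min@-0.0086 depth 147 w=13.9mm
tab scene 0.081 c=-0.0045 min@-0.0096 depth 140 w=17.6mm
tab scene 0.084 c=-0.0070 min@-0.0117 depth 195 w=16.9mm
finger scene 0.06 c=-0.0057 min@-0.0058 depth 217 w=5.2mm
finger scene 0.063 c=-0.0052 min@-0.0054 depth 206 w=5.6mm
finger scene 0.066 c=-0.0035 min@-0.0049 depth 174 w=8.1mm
finger scene 0.069 c=-0.0026 min@-0.0044 depth 144 w=8.1mm
finger scene 0.072 c=-0.0027 min@-0.0046 depth 152 w=7.2mm
finger scene 0.075 c=-0.0009 min@-0.0042 depth 120 w=13.9mm
finger scene 0.078 c=-0.0021 min@-0.0062 depth 140 w=16.8mm
finger scene 0.081 c=-0.0041 min@-0.0086 depth 182 w=16.6mm
finger scene 0.084 c=-0.0058 min@-0.0016 depth 153 w=16.6mm
tab top 0.06 c=0.0000 min@-0.0012 depth 34 w=0.0mm
tab top 0.063 c=
[... 216 characters left out ...]
54 min@-0.0039 depth 101 w=6.9mm
tab top 0.078 c=-0.0060 min@-0.0079 depth 111 w=11.9mm
tab top 0.081 c=-0.0055 min@-0.0096 depth 62 w=11.4mm
tab top 0.084 c=0.0010 min@0.0083 depth 60 w=9.0mm
finger top 0.06 c=-0.0063 min@-0.0062 depth 117 w=4.8mm
finger top 0.063 c=-0.0056 min@-0.0067 depth 107 w=5.8mm
finger top 0.066 c=-0.0057 min@-0.0061 depth 63 w=5.9mm
finger top 0.069 c=-0.0042 min@-0.0042 depth 82 w=4.6mm
finger top 0.072 c=-0.0044 min@-0.0044 depth 90 w=4.8mm
finger top 0.075 c=-0.0041 min@-0.0036 depth 91 w=5.2mm
finger top 0.078 c=-0.0056 min@-0.0063 depth 102 w=11.4mm
finger top 0.081 c=-0.0051 min@-0.0086 depth 78 w=13.6mm
finger top 0.084 c=-0.0009 min@-0.0014 depth 62 w=6.1mm
```

View pics/v8.png

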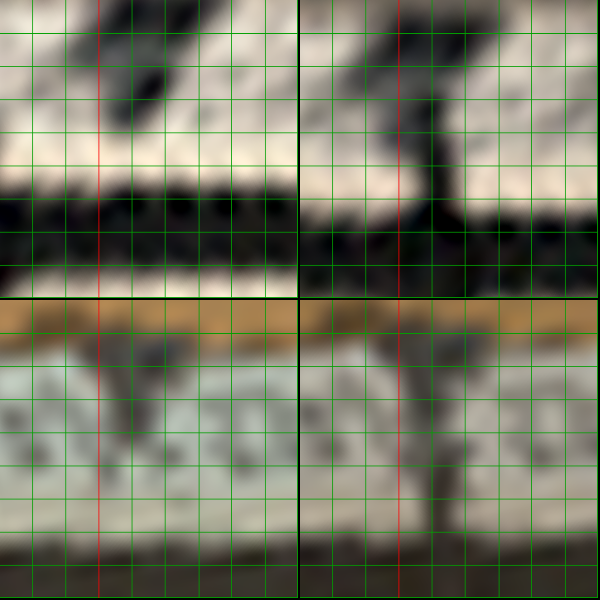

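v8: both cameras put the finger about 1.1 mm past the tab stem (top: -6.0 vs -4.8 mm; scene: ~-5.2 vs ~-4.0 mm). I'll turn back about 0.07 rad.

Request:
apply_moves(
  commands=[
    {"linear": [0.002,0,0],"rot": [0,0,0.012],"grip": 1},
    {"linear": [0.002,0,0],"rot": [0,0,0.024],"grip": 1},
    {"linear": [0.002,0,0],"rot": [0,0,0.024],"grip": 1},
    {"linear": [0.002,0,0],"rot": [0,0,0.024],"grip": 1},
  ],
)

```text
time: 6.9
ee_pos: [0.5472, 0.1745, 0.1059]
eef_rot: [0.96, 0.28, 0.001, 0.0]
ft_force: [3.6, 0.3, 2.7]
width: 0.0137
```

```bash
cat > m.py <<'E'
from h import *
def run():
    s=r.read_state();q=s['eef_rot'];print('yaw',2*np.arctan2(q[1],q[0]),'F',s['ft_force'],'Tz',s['torque'][2],s['ee_pos'],s['joint_positions'][6])
    N=4;fa=[];fb=[]
    for _ in range(N):
        a=shot('top');b=shot('scene');fa.append(a['frame'].astype(float));fb.append(b['frame'].astype(float))
    A=np.mean(fa,0);B=np.mean(fb,0);Z=np.load('cams.npz')
    p=np.array([.5496,.0800,-.2145]);pa=np.array([.5448,.0805,-.2060])
    for n,c,F,q,rows in(('top',a,A,pa,((.069,.075,.08),(.0605,.066,.075))),('scene',b,B,p,((.0715,.0745,.08),(.0605,.066,.075)))):
        for nm,(xa,xb,z) in zip(('tab','finger'),rows):
            im=rect(dict(c,frame=np.clip(F,0,255).astype(np.uint8)),q,xa,xb,-.03,.02,z,8000);g=im.max(2).astype(float).mean(0)
            ys=.02-(np.arange(len(g))+.5)/8000;k=abs(ys+.005)<.009;i=np.where(k)[0][g[k].argmin()]
            bg=np.percentile(g,70);h=(bg+g[i])/2;l=i
            while g[l]<h:l-=1
            rr=i
            while g[rr]<h:rr+=1
            print(n,nm,'edges %.2f %.2f mid %.2f min %.2f'%(1e3*ys[l],1e3*ys[rr],500*(ys[l]+ys[rr]),1e3*ys[i]))
run()
E
python3 m.py
```

```text
yaw 0.56842329670742 F [3.63046849 0.26198732 2.746547  ] Tz 0.04514220957581799 [0.54721666 0.17451088 0.10586166] -1.5348731213075306
top tab edges -1.56 -8.06 mid -4.81 min -4.81
top finger edges -2.06 -7.81 mid -4.94 min -5.06
scene tab edges -1.19 -10.44 mid -5.81 min -7.69
scene finger edges -1.31 -7.81 mid -4.56 min -4.69
```

Aligned within about 0.3 mm in both views. I'll release, lift and go to the square key.

Request:
apply_moves(
  commands=[
    {"linear": [0.002,0,0],"rot": [0,0,0.0],"grip": 0.4},
    {"linear": [0.002,0,0],"rot": [0,0,0.0],"grip": 0.1},
    {"linear": [0.002,0,0],"rot": [0,0,0.0],"grip": -0.2},
    {"linear": [0.002,0,0],"rot": [0,0,0.0],"grip": -0.2},
    {"linear": [0.002,0,0.12],"rot": [0,0,0.0],"grip": -0.2},
    {"linear": [0.002,0,0.27],"rot": [0,0,0.0],"grip": -0.2},
    {"linear": [0.0,-0.12,0.32],"rot": [0,0,0.04],"grip": -0.2},
    {"linear": [-0.03,-0.82,0.32],"rot": [0,0,0.12],"grip": -0.2},
    {"linear": [-0.03,-0.82,0.32],"rot": [0,0,0.12],"grip": -0.2},
    {"linear": [-0.03,-0.82,0.32],"rot": [0,0,0.12],"grip": -0.2},
    {"linear": [-0.03,-0.82,0.32],"rot": [0,0,0.12],"grip": -0.2},
    {"linear": [-0.03,-0.82,0.32],"rot": [0,0,0.12],"grip": -0.2},
  ],
)

```text
time: 8.5
ee_pos: [0.5366, -0.0779, 0.2012]
eef_rot: [0.892, 0.453, -0.001, 0.001]
ft_force: [0.1, 0.2, -0.1]
width: 0.0525
```

Request:
apply_moves(
  commands=[
    {"linear": [-0.035,-0.8,0],"rot": [0,0,0.132],"grip": -0.2},
    {"linear": [-0.035,-0.8,0],"rot": [0,0,0.132],"grip": -0.2},
    {"linear": [-0.035,-0.8,0],"rot": [0,0,0.132],"grip": -0.2},
    {"linear": [-0.035,-0.8,0],"rot": [0,0,0.132],"grip": -0.2},
    {"linear": [-0.035,-0.8,0],"rot": [0,0,0.132],"grip": -0.2},
    {"linear": [-0.035,-0.8,0],"rot": [0,0,0.132],"grip": -0.2},
    {"linear": [-0.035,-0.8,0],"rot": [0,0,0.132],"grip": -0.2},
  ],
)

```text
time: 9.2
ee_pos: [0.5268, -0.3121, 0.2008]
eef_rot: [0.778, 0.628, 0.0, -0.001]
ft_force: [0.2, 0.0, 0.3]
width: 0.0523
```

```bash
python3 - <<'E'
from m import *
s=r.read_state();q=s['eef_rot'];print(s['ee_pos'],s['joint_positions'][6],s['width'])
E
```

```text
yaw 1.359245867634774 F [0.24289878 0.01528123 0.34904985] Tz 0.06718772601767832 [ 0.5268333  -0.31210116  0.20083151] 0.1778073466456697
top tab edges -1.56 -8.31 mid -4.94 min -5.31
top finger edges -1.94 -7.81 mid -4.87 min -5.06
scene tab edges -1.31 -10.69 mid -6.00 min -7.69
scene finger edges -1.44 -7.94 mid -4.69 min -4.81
[ 0.52743901 -0.31071968  0.20161147] 0.17827015120509326 0.05266971736295114
```

Request:
apply_moves(
  commands=[
    {"linear": [0.0,-0.012,-0.12],"rot": [0,0,0],"grip": -0.2},
    {"linear": [0.0,-0.012,-0.25],"rot": [0,0,0],"grip": -0.2},
    {"linear": [0.0,-0.012,-0.36],"rot": [0,0,0],"grip": -0.2},
    {"linear": [0.0,-0.012,-0.43],"rot": [0,0,0],"grip": -0.2},
    {"linear": [0.0,-0.012,-0.453],"rot": [0,0,0],"grip": -0.2},
    {"linear": [0.0,-0.012,-0.453],"rot": [0,0,0],"grip": -0.2},
    {"linear": [0.0,-0.012,-0.453],"rot": [0,0,0],"grip": 0.3},
    {"linear": [0.0,-0.012,-0.453],"rot": [0,0,0],"grip": 0.5},
    {"linear": [0.0,-0.012,-0.453],"rot": [0,0,0],"grip": 0.65},
    {"linear": [0.0,-0.012,-0.453],"rot": [0,0,0],"grip": 1},
    {"linear": [0.0,-0.012,-0.453],"rot": [0,0,0],"grip": 1},
    {"linear": [0.0,-0.012,-0.453],"rot": [0,0,0],"grip": 1},
    {"linear": [0.0,-0.012,-0.453],"rot": [0,0,0],"grip": 1},
  ],
  newtons=40,
)

```text
time: 10.9
ee_pos: [0.526, -0.3152, 0.0656]
eef_rot: [0.777, 0.629, -0.001, -0.001]
ft_force: [-6.3, 0.6, 5.0]
width: 0.0096
```

```bash
python3 - <<'E'
from h import *
s=r.read_state();q=s['eef_rot'];print({k:np.round(s[k],4).tolist() for k in('time','joint_positions','ee_pos','eef_rot','ft_force','torque','width')},2*np.arctan2(q[1],q[0]))
E
```

```text
{'time': 10.9, 'joint_positions': [0.6798, 0.4727, -0.2712, 1.6632, 0.1437, 1.0277, 0.1521], 'ee_pos': [0.526, -0.3152, 0.0656], 'eef_rot': [0.7773, 0.6291, -0.0008, -0.0009], 'ft_force': [-6.3064, 0.6298, 4.955], 'torque': [0.2493, 1.3705, 0.0035], 'width': 0.0096} 1.3607357090627596
```

Request:
apply_moves(
  commands=[
    {"linear": [-0.002,0,0.03],"rot": [0,0,0],"grip": 1},
    {"linear": [-0.002,0,0.1],"rot": [0,0,0],"grip": 1},
    {"linear": [-0.002,0,0.2],"rot": [0,0,0],"grip": 1},
    {"linear": [-0.002,0,0.32],"rot": [0,0,0],"grip": 1},
    {"linear": [-0.002,0.0,0.4],"rot": [0,0,0],"grip": 1},
    {"linear": [-0.01,0.25,0.4],"rot": [0,0,0],"grip": 1},
    {"linear": [-0.01,0.42,0.4],"rot": [0,0,0],"grip": 1},
    {"linear": [-0.01,0.5,0.4],"rot": [0,0,0],"grip": 1},
    {"linear": [-0.01,0.5,0.4],"rot": [0,0,0],"grip": 1},
    {"linear": [-0.01,0.5,0.4],"rot": [0,0,0],"grip": 1},
  ],
)

```text
time: 11.9
ee_pos: [0.5246, -0.164, 0.1864]
eef_rot: [0.776, 0.63, 0.0, 0.001]
ft_force: [-0.7, -0.6, -0.4]
width: 0.0098
```

```bash
python3 - <<'E'
from h import *
S=[r.read_state()]
fa=[];fb=[]
for _ in range(4):
    a=shot('top');b=shot('scene');fa.append(a['frame'].astype(float));fb.append(b['frame'].astype(float));S.append(r.read_state())
print(S[-1]['time'],S[-1]['width'],np.round([s['ee_pos'] for s in S],4).tolist(),S[-1]['ft_force'],S[-1]['eef_rot'])
A=dict(a,frame=np.mean(fa,0).astype(np.uint8));B=dict(b,frame=np.mean(fb,0).astype(np.uint8))
P={'top':np.array([.5448,.0805,-.2060]),'scene':np.array([.5496,.0800,-.2145])}
o=np.zeros((600,800,3),np.uint8)
for k,(n,c) in enumerate((('top',A),('scene',B))):
    I=rect(c,P[n],-.045,.035,-.145,-.065,.072,3500)
    o[:280,k*290:k*290+280]=grid(I,-.045,.035,-.145,-.065,.01)[:280,:280]
    q=P[n];cc,ss=np.cos(q[2]),np.sin(q[2]);g=cv2.cvtColor(I,cv2.COLOR_RGB2GRAY).astype(float)
    print(n,'origin lock for box(0,-.105):',q[:2]+[-ss*-.105,cc*-.105])
tip=np.mean([s['ee_pos'] for s in S],0)-[0,0,.02]
for k,c in enumerate((A,B)):
    u=proj(c,tip).round().astype(int);I=c['frame'][u[1]-20:u[1]+30,u[0]-25:u[0]+25];o[290:590,k*310:k*310+300]=cv2.resize(I,(300,300),interpolation=2)
cv2.imwrite('pics/v9.png',o[:,:,::-1])
E
```

```text
12.3 0.009650918821936128 [[0.5246, -0.164, 0.1864], [0.5242, -0.1663, 0.1859], [0.5241, -0.1666, 0.1856], [0.524, -0.1662, 0.1855], [0.5241, -0.1658, 0.1854]] [ 0.30142089  0.49439965 -0.86770877] [ 7.77543747e-01  6.28828839e-01 -1.15130690e-05 -1.14882781e-04]Traceback (most recent call last):
  File "<stdin>", line 12, in <module>
ValueError: could not broadcast input array from shape (280,279,3) into shape (280,280,3)
```

```bash
python3 - <<'E'
from h import *
S=[];fa=[];fb=[]
for _ in range(3):
    a=shot('top');b=shot('scene');fa.append(a['frame'].astype(float));fb.append(b['frame'].astype(float));S.append(r.read_state()['ee_pos'])
T=np.mean(S,0);print(T)
for c,n in((a,'top'),(b,'scene')):
    for t in('key_tip','key','lock_mouth'):
        print(n,t,[(np.round(d['location'],1).tolist(),round(d['p'],2)) for d in r.spot_point(t,c)[:3]])
    print(n,'expected tip',proj(c,T-[0,0,.0544]),'head origin',proj(c,T-[0,0,.0204]))
A=dict(a,frame=np.mean(fa,0).astype(np.uint8));B=dict(b,frame=np.mean(fb,0).astype(np.uint8))
P={'top':np.array([.5448,.0805,-.2060]),'scene':np.array([.5496,.0800,-.2145])}
o=np.zeros((600,800,3),np.uint8)
def put(I,v,u): o[v:v+I.shape[0],u:u+I.shape[1]]=I
for k,(n,c) in enumerate((('top',A),('scene',B))):
    q=P[n];put(grid(rect(c,q,-.045,.035,-.145,-.065,.072,3500),-.045,.035,-.145,-.065,.01),0,k*290)
    R=np.array([[np.cos(q[2]),-np.sin(q[2])],[np.sin(q[2]),np.cos(q[2])]]);print(n,'box(-.006,-.105)->',R@[-.006,-.105]+q[:2])
    u=proj(c,T-[0,0,.04]).round().astype(int);put(cv2.resize(c['frame'][u[1]-20:u[1]+20,u[0]-20:u[0]+20],(300,300),interpolation=2),290,k*310);print('crop origin',u-20,'scale 7.5')
cv2.imwrite('pics/v9.png',o[:,:,::-1])
E
```

```text
[ 0.52415891 -0.16526833  0.18552483]
top key_tip [([434.6, 258.7], 0.62), ([346.6, 205.5], 0.5)]
top key [([354.3, 195.6], 0.55), ([433.2, 247.0], 0.5)]
top lock_mouth [([314.2, 208.6], 0.59)]
top expected tip [362.63931631 199.98254157] head origin [363.56518657 198.14260402]
scene key_tip [([161.6, 272.8], 0.69), ([296.4, 247.4], 0.52), ([277.4, 219.9], 0.4)]
scene key [([180.2, 275.4], 0.74), ([293.2, 256.7], 0.56), ([272.6, 210.4], 0.46)]
scene lock_mouth [([317.5, 206.5], 0.63)]
scene expected tip [275.86113153 220.67226603] head origin [274.9161976  210.81108593]
top box(-.006,-.105)-> [ 0.51744952 -0.0210527 ]
crop origin [343 179] scale 7.5
scene box(-.006,-.105)-> [ 0.52138732 -0.02131656]
crop origin [255 197] scale 7.5
```

View pics/v9.png

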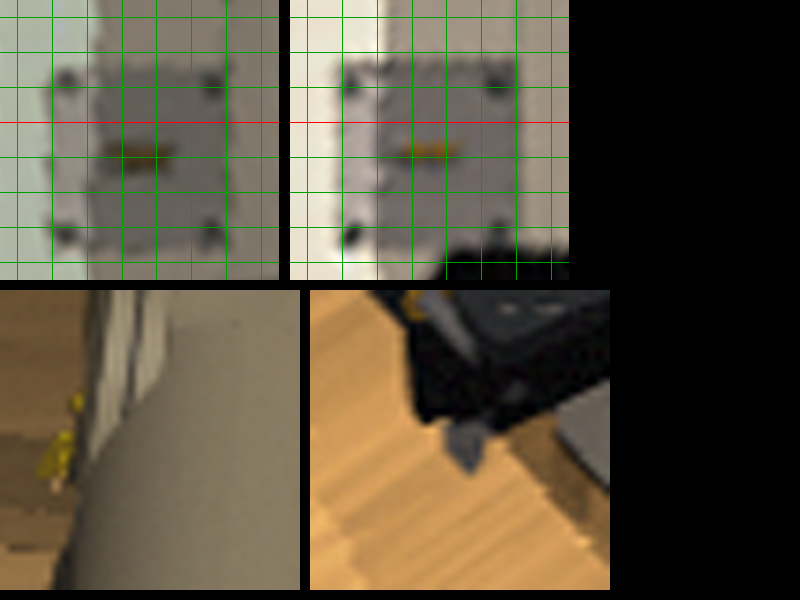

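v9: the key tip in the scene view is at (276.0,220.9), and the projection of the robot pose gives (275.9,220.7), so the scene calibration is good here. The lock slot is at about (0.518,-0.020), yaw -0.21. The head (black, square corners) is still held and aligned.

Request:
apply_moves(
  commands=[
    {"linear": [-0.02,0.15,0],"rot": [0,0,0],"grip": 1},
    {"linear": [-0.02,0.3,0],"rot": [0,0,0],"grip": 1},
    {"linear": [-0.02,0.42,-0.05],"rot": [0,0,0],"grip": 1},
    {"linear": [-0.02,0.485,-0.12],"rot": [0,0,0],"grip": 1},
    {"linear": [-0.02,0.485,-0.17],"rot": [0,0,0],"grip": 1},
    {"linear": [-0.02,0.485,-0.17],"rot": [0,0,0],"grip": 1},
    {"linear": [-0.02,0.485,-0.17],"rot": [0,0,0],"grip": 1},
  ],
)

```text
time: 13.6
ee_pos: [0.5183, -0.02, 0.1349]
eef_rot: [0.777, 0.629, -0.0, -0.0]
ft_force: [-1.2, -0.6, 0.4]
width: 0.0098
```

```bash
python3 - <<'E'
from h import *
S=[];fb=[]
for _ in range(4):
    b=shot('scene');fb.append(b['frame'].astype(float));S.append(r.read_state())
T=np.mean([s['ee_pos'] for s in S],0);q=S[-1]['eef_rot'];print(T,2*np.arctan2(q[1],q[0])-np.pi/2,S[-1]['ft_force'],S[-1]['joint_positions'],S[-1]['time'])
B=dict(b,frame=np.mean(fb,0).astype(np.uint8))
print('tip exp',proj(b,T-[0,0,.0546]),'mouth exp',proj(b,[.518,-.02,.072]))
u=proj(b,T-[0,0,.05]).round().astype(int);I=cv2.resize(B['frame'][u[1]-20:u[1]+20,u[0]-25:u[0]+25],None,fx=15,fy=15,interpolation=2);print(u-[25,20])
cv2.imwrite('pics/v10.png',I[:,:,::-1])
E
```

```text
[ 0.51873791 -0.02019882  0.1354884 ] -0.21048171112018954 [-0.13165158 -0.35523606 -0.09220296] [ 0.37735808  0.22256189 -0.47431736  1.84726665  0.11395259  1.09681641
 -0.34940826] 13.8
tip exp [314.22091664 204.94750238] mouth exp [314.10158247 207.13338846]
[289 184]
```

View pics/v10.png

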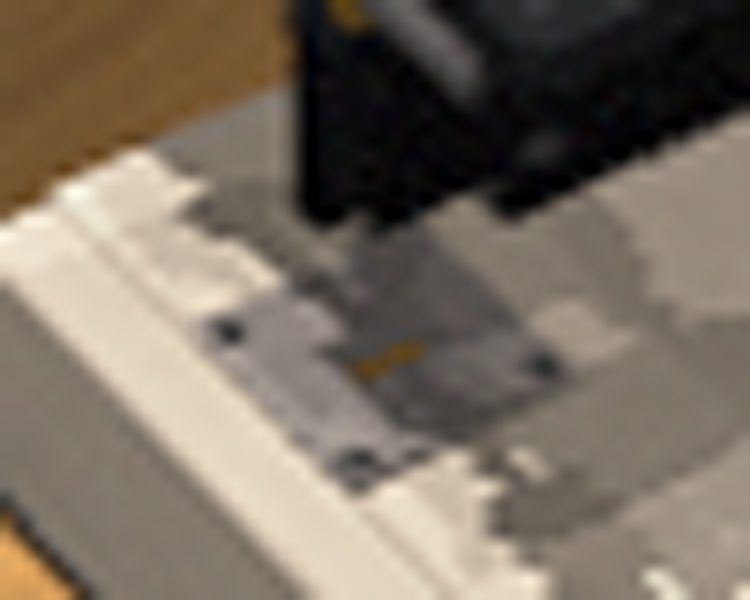

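v10: the tip is just above the slot (slot at px ~314.5,207.4). Lowering gently.

Request:
apply_moves(
  commands=[
    {"linear": [-0.001,0,-0.012],"rot": [0,0,0],"grip": 1},
    {"linear": [-0.001,0,-0.024],"rot": [0,0,0],"grip": 1},
    {"linear": [-0.001,0,-0.032],"rot": [0,0,0],"grip": 1},
    {"linear": [-0.001,0,-0.04],"rot": [0,0,0],"grip": 1},
    {"linear": [-0.001,0,-0.04],"rot": [0,0,0],"grip": 1},
  ],
)

```text
time: 14.3
ee_pos: [0.5177, -0.0196, 0.1221]
eef_rot: [0.777, 0.629, -0.0, -0.0]
ft_force: [-1.0, -0.4, -0.1]
width: 0.01
```

It's in the mouth. Going on down to just above the first pin.

Request:
apply_moves(
  commands=[
    {"linear": [0,0,-0.012],"rot": [0,0,0],"grip": 1},
    {"linear": [0,0,-0.024],"rot": [0,0,0],"grip": 1},
    {"linear": [0,0,-0.036],"rot": [0,0,0],"grip": 1},
    {"linear": [0,0,-0.044],"rot": [0,0,0],"grip": 1},
    {"linear": [0,0,-0.044],"rot": [0,0,0],"grip": 1},
  ],
)

```text
time: 14.8
ee_pos: [0.5172, -0.0193, 0.1087]
eef_rot: [0.777, 0.629, -0.0, -0.001]
ft_force: [-1.6, 0.8, -1.6]
width: 0.0096
```

Request:
apply_moves(
  commands=[
    {"linear": [0,0,-0.008],"rot": [0,0,0.012],"grip": 1},
    {"linear": [0,0,-0.012],"rot": [0,0,-0.012],"grip": 1},
    {"linear": [0,0,-0.016],"rot": [0,0,0.012],"grip": 1},
    {"linear": [0,0,-0.02],"rot": [0,0,-0.012],"grip": 1},
    {"linear": [0,0,-0.024],"rot": [0,0,0.012],"grip": 1},
    {"linear": [0,0,-0.026],"rot": [0,0,-0.012],"grip": 1},
    {"linear": [0,0,-0.026],"rot": [0,0,0],"grip": 1},
    {"linear": [0,0,-0.026],"rot": [0,0,0],"grip": 1},
  ],
)

```text
time: 15.6
ee_pos: [0.5171, -0.0196, 0.1017]
eef_rot: [0.777, 0.63, -0.001, -0.0]
ft_force: [-6.9, -0.2, 7.9]
width: 0.0098
```

Request:
apply_moves(
  commands=[
    {"linear": [-0.004,0,-0.004],"rot": [0,0,0.012],"grip": 1},
    {"linear": [-0.004,0,-0.008],"rot": [0,0,-0.012],"grip": 1},
    {"linear": [-0.004,0,-0.013],"rot": [0,0,0.014],"grip": 1},
    {"linear": [-0.004,0,-0.018],"rot": [0,0,-0.014],"grip": 1},
    {"linear": [-0.004,0,-0.023],"rot": [0,0,0.014],"grip": 1},
    {"linear": [-0.004,0,-0.027],"rot": [0,0,-0.014],"grip": 1},
    {"linear": [-0.004,0,-0.03],"rot": [0,0,0.0],"grip": 1},
    {"linear": [-0.004,0,-0.03],"rot": [0,0,0],"grip": 1},
  ],
  newtons=50,
)

```text
time: 16.4
ee_pos: [0.5172, -0.0194, 0.0943]
eef_rot: [0.777, 0.63, 0.0, 0.001]
ft_force: [-9.7, 1.2, 19.0]
width: 0.0097
```

Request:
apply_moves(
  commands=[
    {"linear": [-0.005,0,-0.003],"rot": [0,0,0.014],"grip": 1},
    {"linear": [-0.005,0,-0.006],"rot": [0,0,-0.014],"grip": 1},
    {"linear": [-0.005,0,-0.008],"rot": [0,0,0.014],"grip": 1},
    {"linear": [-0.005,0,-0.01],"rot": [0,0,-0.014],"grip": 1},
    {"linear": [-0.005,0,-0.01],"rot": [0,0,0.0],"grip": 1},
    {"linear": [-0.005,0,-0.01],"rot": [0,0,0],"grip": 1},
  ],
)

```text
time: 17.0
ee_pos: [0.517, -0.0192, 0.0924]
eef_rot: [0.777, 0.63, 0.002, 0.001]
ft_force: [-7.1, 1.9, 24.5]
width: 0.0096
```

```bash
python3 - <<'E'
from h import *
s=r.read_state();q=s['eef_rot'];print({k:np.round(s[k],4).tolist() for k in('time','joint_positions','ee_pos','eef_rot','ft_force','torque','width')},2*np.arctan2(q[1],q[0]))
E
```

```text
{'time': 17.0, 'joint_positions': [0.3661, 0.2703, -0.4684, 1.8934, 0.144, 1.0063, -0.3727], 'ee_pos': [0.517, -0.0192, 0.0924], 'eef_rot': [0.7768, 0.6298, 0.0015, 0.0015], 'ft_force': [-7.1413, 1.8831, 24.505], 'torque': [0.2918, 1.707, -0.149], 'width': 0.0096} 1.3626051301543742
```

Request:
apply_moves(
  commands=[
    {"linear": [-0.002,0,-0.004],"rot": [0,0,0.01],"grip": 1},
    {"linear": [-0.002,0,-0.004],"rot": [0,0,-0.01],"grip": 1},
    {"linear": [-0.002,0,-0.004],"rot": [0,0,0],"grip": 1},
    {"linear": [-0.002,0,-0.004],"rot": [0,0,0],"grip": 1},
  ],
)

```text
time: 17.4
ee_pos: [0.5171, -0.0192, 0.0923]
eef_rot: [0.777, 0.63, 0.002, 0.002]
ft_force: [-9.8, 1.4, 35.3]
width: 0.0095
```

```bash
python3 - <<'E'
from h import *
fb=[]
for _ in range(4):
    b=shot('scene');fb.append(b['frame'].astype(float));s=r.read_state();print(np.round(s['ee_pos'],4),np.round(s['ft_force'],1))
I=np.mean(fb,0).astype(np.uint8);u=proj(b,[.517,-.02,.072]).round().astype(int)
print(u);cv2.imwrite('pics/v11.png',cv2.resize(I[u[1]-30:u[1]+18,u[0]-30:u[0]+30],None,fx=12,fy=12,interpolation=2)[:,:,::-1])
E
```

```text
[ 0.5171 -0.0192  0.0923] [-9.4  1.8 36.1]
[ 0.5171 -0.0192  0.0923] [-9.8  1.4 35.9]
[ 0.5171 -0.0192  0.0923] [-10.3   1.6  35.4]
[ 0.5171 -0.0192  0.0923] [-10.8   1.9  35.3]
[314 207]
```

View pics/v11.png

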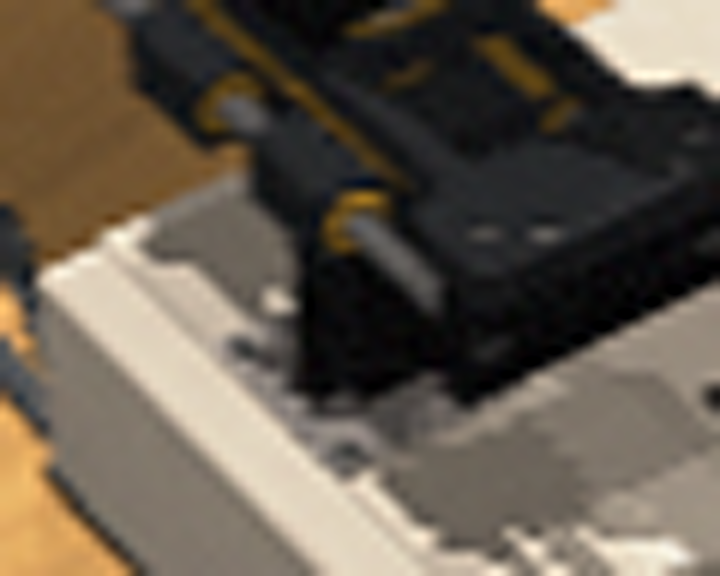

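Further pushing doesn't move it (z stays at 92.3 mm against an expected home of 92.6 mm, force rose 11 N). v11 shows the head down at the plate. I'll ease the push and turn clockwise.

Request:
apply_moves(
  commands=[
    {"linear": [-0.001,0,0.007],"rot": [0,0,0],"grip": 1},
    {"linear": [-0.001,0,0.007],"rot": [0,0,-0.02],"grip": 1},
    {"linear": [-0.001,0,0.007],"rot": [0,0,-0.05],"grip": 1},
    {"linear": [-0.001,0,0.007],"rot": [0,0,-0.08],"grip": 1},
    {"linear": [-0.001,0,0.007],"rot": [0,0,-0.11],"grip": 1},
    {"linear": [-0.001,0,0.007],"rot": [0,0,-0.14],"grip": 1},
    {"linear": [-0.001,0,0.007],"rot": [0,0,-0.14],"grip": 1},
  ],
  newtons=55,
)

```text
time: 18.3
ee_pos: [0.5165, -0.0195, 0.0925]
eef_rot: [0.896, 0.443, 0.002, 0.001]
ft_force: [-0.5, 0.5, 14.3]
width: 0.0095
```

```bash
cat > st.py <<'E'
from h import *
s=r.read_state();q=s['eef_rot'];print({k:np.round(s[k],4).tolist() for k in('time','joint_positions','ee_pos','eef_rot','ft_force','torque','width')},2*np.arctan2(q[1],q[0]))
E
python3 st.py
```

```text
{'time': 18.3, 'joint_positions': [0.3147, 0.2606, -0.4092, 1.8981, 0.1229, 1.002, -0.8005], 'ee_pos': [0.5165, -0.0195, 0.0925], 'eef_rot': [0.8964, 0.4432, 0.0022, 0.0013], 'ft_force': [-0.5483, 0.4919, 14.2769], 'torque': [-0.0308, 0.1298, -0.0214], 'width': 0.0095} 0.9182518413274049
```

Request:
apply_moves(
  commands=[
    {"linear": [0,0,0],"rot": [0,0,-0.04],"grip": 1},
    {"linear": [0,0,0],"rot": [0,0,-0.08],"grip": 1},
    {"linear": [0,0,0],"rot": [0,0,-0.12],"grip": 1},
    {"linear": [0,0,0],"rot": [0,0,-0.16],"grip": 1},
    {"linear": [0,0,0],"rot": [0,0,-0.2],"grip": 1},
    {"linear": [0,0,0],"rot": [0,0,-0.24],"grip": 1},
    {"linear": [0,0,0],"rot": [0,0,-0.28],"grip": 1},
    {"linear": [0,0,0],"rot": [0,0,-0.32],"grip": 1},
    {"linear": [0,0,0],"rot": [0,0,-0.36],"grip": 1},
    {"linear": [0,0,0],"rot": [0,0,-0.38],"grip": 1},
    {"linear": [0,0,0],"rot": [0,0,-0.39],"grip": 1},
    {"linear": [0,0,0],"rot": [0,0,-0.39],"grip": 1},
  ],
)

```text
time: 19.5
ee_pos: [0.5159, -0.019, 0.0924]
eef_rot: [0.988, -0.151, 0.002, -0.0]
ft_force: [-3.3, 1.6, 14.3]
width: 0.0094
```

```bash
python3 st.py
```

```text
{'time': 19.5, 'joint_positions': [0.1773, 0.2447, -0.2554, 1.9056, 0.0731, 0.9965, -1.9852], 'ee_pos': [0.5159, -0.019, 0.0924], 'eef_rot': [0.9885, -0.1515, 0.0018, -0.0004], 'ft_force': [-3.2744, 1.6139, 14.2503], 'torque': [0.5265, 0.853, 0.1724], 'width': 0.0094} -0.30412702366965255
```

Request:
apply_moves(
  commands=[
    {"linear": [0,0,0],"rot": [0,0,-0.01],"grip": 1},
    {"linear": [0,0,0],"rot": [0,0,-0.02],"grip": 1},
    {"linear": [0,0,0],"rot": [0,0,-0.025],"grip": 1},
    {"linear": [0,0,0],"rot": [0,0,-0.025],"grip": 1},
    {"linear": [0,0,0],"rot": [0,0,-0.025],"grip": 1},
  ],
)

```text
time: 20.0
ee_pos: [0.5159, -0.019, 0.0924]
eef_rot: [0.982, -0.19, 0.002, -0.0]
ft_force: [-2.9, 2.0, 16.1]
width: 0.0095
```

```bash
python3 st.py
```

```text
{'time': 20.0, 'joint_positions': [0.169, 0.2439, -0.2461, 1.9061, 0.0702, 0.9961, -2.0603], 'ee_pos': [0.5159, -0.019, 0.0924], 'eef_rot': [0.9819, -0.1896, 0.0018, -0.0005], 'ft_force': [-2.8895, 1.961, 16.0909], 'torque': [0.5602, 0.9145, 0.1029], 'width': 0.0095} -0.3815492695040886
```

Request:
apply_moves(
  commands=[
    {"linear": [0,0,0],"rot": [0,0,-0.008],"grip": 1},
    {"linear": [0,0,0],"rot": [0,0,-0.016],"grip": 1},
    {"linear": [0,0,0],"rot": [0,0,-0.016],"grip": 1},
    {"linear": [0,0,0],"rot": [0,0,-0.016],"grip": 1},
  ],
)

```text
time: 20.4
ee_pos: [0.516, -0.019, 0.0924]
eef_rot: [0.977, -0.214, 0.002, -0.0]
ft_force: [-3.0, 1.9, 15.7]
width: 0.0097
```

```bash
python3 st.py; python3 - <<'E'
from h import *
T=[]
for _ in range(6): shot('top');T.append(r.read_state()['torque'][2])
print(np.round(T,3))
E
```

```text
{'time': 20.4, 'joint_positions': [0.1635, 0.2435, -0.24, 1.9063, 0.0684, 0.9958, -2.1091], 'ee_pos': [0.516, -0.019, 0.0924], 'eef_rot': [0.9768, -0.2141, 0.0018, -0.0005], 'ft_force': [-3.0309, 1.9057, 15.7172], 'torque': [0.5049, 0.9115, 0.329], 'width': 0.0097} -0.4315580271290983
[0.367 0.315 0.335 0.32  0.297 0.253]
```

The torque rose from 0.10 to about 0.3 N m for the last 0.05 rad, so the plug is at its stop. Final check before handing in.

```bash
python3 m.py; python3 - <<'E'
from h import *
b=shot('scene');I=b['frame'][120:380,130:480];cv2.imwrite('pics/v12.png',cv2.resize(I,(800,594),interpolation=2)[:,:,::-1])
E
python3 st.py
```

```text
yaw -0.43156511936039965 F [-2.26467688  1.79499508 16.08443675] Tz 0.25333225056149467 [ 0.51594299 -0.01899163  0.09241728] -2.1090105194838222
top tab edges -2.31 -8.19 mid -5.25 min -5.69
top finger edges -2.69 -17.06 mid -9.87 min -12.69
scene tab edges -0.94 -10.56 mid -5.75 min -6.69
scene finger edges -1.06 -7.31 mid -4.19 min -4.19
{'time': 21.15, 'joint_positions': [0.1636, 0.2434, -0.24, 1.9063, 0.0684, 0.9958, -2.109], 'ee_pos': [0.516, -0.019, 0.0924], 'eef_rot': [0.9768, -0.2141, 0.0018, -0.0005], 'ft_force': [-3.1866, 2.8361, 15.8955], 'torque': [0.5303, 0.8855, 0.2428], 'width': 0.0097} -0.4315702762052484
```

View pics/v12.png

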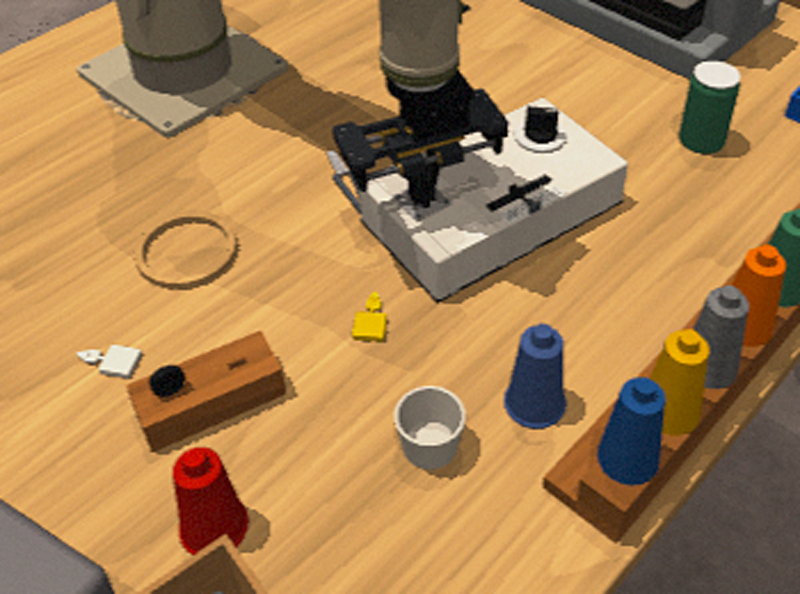

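v12: the round key is still in its slot at px (203,287) and the square key's slot at (233,279) is empty. The gripper holds the turned key at the lock, the pointer is at the tab, and the bystanders are where they were. Handing in.

```bash
python3 -c "
from bench import r
print(r.close_job())"
```

```text
the job is handed in; nothing more can be done
None
```

I carried out all three steps in order and handed the job in at about 21 s. The report gave no verdict.

- **Trim knob:** I turned it about 1.68 rad clockwise net, with one small correction back. Before I let go, both cameras put the pointer within about 0.4 mm of the tab, and it did not move on release. At the end the scene camera still showed the same offset. The top camera's last reading of the pointer could not be used because of the arm's shadow.
- **Square key:** I took it from the slot nearer the console and worked it past both pins with small wiggles. It is fully home: pushing harder (about 36 N) no longer moved it, and its height was within 0.3 mm of the expected value.
- **Quarter turn:** I turned the gripper about 1.79 rad clockwise, a little over the 1.70 rad expected with the key's play. At the end the torque rose from about 0.10 to 0.25–0.33 N m, so I take the plug to be at its stop. The gripper is still holding it there with a 55 N grip.
- **Everything else:** The last picture shows the round key still in its slot and the other objects where they stood.

The two cameras disagreed by up to about 5 mm in x on the console. I relied on the scene camera near the lock, because its view of the key tip matched the arm's measured pose within 0.3 px.

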